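Lock the press-fit slide and offer the bushing up to its housing

ROBOT

A 7-joint arm with a two-finger parallel gripper is mounted at the origin on a cart in front of the work surface, level with it; the furniture and walls round the work are solid. World frame = base frame: x ahead of the robot, y to its left, z up, the work surface at z = 0. Lengths are in m, angles in rad, forces in N, time in s.
With the tool pointing down it reaches from about 0.4 to 0.85 m from the base axis. Payload 4.5 kg.
Tool frame: the origin (TCP) lies on the centre line of the jaws, within the pads' length; the fingertips stand 8 mm ahead of it and the grasp point (between the pads) lies 11 mm behind it; z points along the fingers, x is the direction in which the jaws open and shut, and the axes are right-handed (so a half turn about z gives the same grasp; the last joint's range is limited). The gripper opens to 88 mm and grips with 3 to 60 N. Pads are 18 mm wide; open, the fingers measure 123 mm over their backs; the gripper's body (75 mm by 187 mm) begins 45 mm behind the grasp point.
Start: joints at [1.381, 0.689, -0.195, 1.565, 0.157, 0.902, -0.215], TCP at [0.139, -0.609, 0.247] pointing down, gripper open.
Joint ranges: [-3.01, 3.01], [-0.46, 2.08], [-1.47, 1.51], [0.13, 2.56], [-1, 4.14], [0.04, 2.09], [-2.66, 2.66]. Speed limits (rad/s): [2.57, 2.57, 3.14, 3.14, 3.14, 3.14, 3.14].

INTERFACE

Orientations are given as a unit quaternion [x, y, z, w].
In Python, from plant import get_state, snapshot, finish_job, boxes_of, pinpoint gives the robot as it stands.
- The arm moves only by the shell command python3 -m creep 'ROWS' [FORCE]. ROWS is JSON, a list of rows, each an object with "hand": the finger opening in m, from 0 to 0.0881; "slide": the shift along the tool's x, y, z in m, a list of three; "turn": the turn about the tool's z in degrees. A call has 1 to 5 rows; each row shifts and turns the commanded pose from where the row before left it, along the tool's axes as they then stand; what a row does not reach is not made up. A row lasts 1/8 s, in which the tool goes at most 62.5 mm and 10.7 degrees, less where a joint would pass 70% of its speed; a pose out of reach is approached as far as the arm can. A call is refused whole if a number of a shift passes 0.0625 or a number of a turn 10.7, either way. A call with a gripper value outside its range is refused whole. The fingers move at their own pace and stop on an object; FORCE is the grip in N (left out, the last holds). Time passes only in rows, so rows that do not move let the fingers close. It gives the time, the measured TCP pose, the force and the opening at its end, in the units of the state.
- get_state(): the state, without advancing time (a new reading comes with each control period).
- snapshot(name): name is "scene" or "top"; returns a dict with "frame" (384x512x3 uint8, red, green, blue), "depth" (384x512 float32, m along the optical axis (not along the pixel's ray), 0 where there is no reading), "mtx" (3x3 intrinsics, pixels), "k1" (the pictures are not rectified: a ray, as slopes to the right and down, at radius r is drawn at 1 + k1 r^2 times it, then the intrinsics apply), "camera_from_world" (4x4, takes a point from world to camera coordinates). Camera axes: x right, y down, z forward; pixel columns grow to the right and rows downward; lengths in m; the calibration is good to about 2 mm. A picture is of the moment at which its call begins.
- finish_job(): hands the job in, once; it reports no verdict.
Trained networks look in a picture, given as the dict that the camera call returned (one of the last four; its "shot" number tells which), for a name from the list of things; names that differ only in an ending like _2 or _b are one class to them, and where a whole thing is asked for, a point or a joint stands for the part that bears it (a point fixed in the world has none). Each returns a list of dicts, best first, with "conf" (0 to 1); they miss things now and then, are a little off and sometimes report something else, mostly with a low value. They report only what shows in the picture. A call takes as long as a camera call. They do not tell look-alikes from the thing itself.
- boxes_of(target, picture): "uv" ([column, row] in pixels, amid what is visible of it).
- pinpoint(target, picture): "uv" ([column, row] in pixels: a listed point, or the origin of a listed thing).
The state is a dict: "clock": time; "q": joint angles; "qd": joint speeds; "joint_torque": joint torques, N m; "tool_pos": TCP position; "eef_rot": TCP orientation; "contact_force": force on the tool from outside, world axes, zero at the start; "moment": the same for the moment, N m; "opening": opening from 0.0 (shut) to 1.0 (fully open).
Only numpy, scipy, OpenCV 4.12 (cv2) and the standard library are available. Lean on these libraries where they do the work, as an engineer would, in place of code of your own. Each camera call takes 0.05 s, during which the arm holds its last target.

TASK

Slide the carriage of the press-fit slide home against its end stop, then flip its cam lever fully down to lock it there. Then take the tall bushing, carry it over the things standing in the way without disturbing any of them, and finish while still holding it: upright, centred over the bore of the carriage's housing and hovering about a centimetre above its rim, never touching the slide, so that I can check the line-up before it is pressed in.

Things in the scene. Friction and masses are not known exactly. Their poses are not given: they have to be found in the camera images.
- slide_base: press-fit slide screwed to the bench: grey base plate 130 (x) x 250 (y) x 12 mm with a steel guide rail 24 mm wide along its y axis (rail top 28 mm up) and an steel end stop at its -y end (52 mm tall, seen from the robot at the right). Origin: centre of the underside, on the bench; x away from the robot at yaw 0, y to the left along the rail, z up
- carriage (a joint): steel carriage on the rail, 84 x 80 mm (x, y), top 48 mm above the bench, with the dark steel bearing housing on top: how far it stands towards the end stop, m; 0 = left end, 0.09 = home against the stop screw (grows as it moves along the base's -y axis). Slides freely with 2 N of friction while the cam lever is up; the lever down clamps it
- push_face (a point): centre of the carriage's +y side face (the face away from the end stop), 40 mm above the bench; the face reaches from 14 to 48 mm up and is 84 mm wide, and only the rail (28 mm) and a low rail clip (30 mm) lie in front of it
- cam_lever (a joint): cam lever on the carriage's robot-side face, rad: 0 = free, up, leaning 0.26 rad from vertical towards the base's -x; grows as it swings over towards -x and down; 1.27 = fully down (level), locked. Its eccentric presses on the dark steel strip in front of the rail from about 0.4 on and so clamps the carriage; this takes up to about 15 N at the grip; the last 0.07 rad are past dead centre, up to a hard stop, and hold it down
- lever_grip (a point): centre of the lever's black grip, 75 mm from the hinge. Grip 50 mm long along the lever, 16 mm wide (base y), 12 mm thick; the lever ends 97 mm from the hinge. The hinge axis is parallel to the base's y axis, 52 mm to the base's -x side of the bore axis, 32 mm above the bench
- bore (a point): centre of the bore's mouth, level with the rim of the round dark steel housing on the carriage, 72 mm above the bench; moves with the carriage. Housing: ring 54 mm outside, bore 34 mm, 24 mm deep; x, y, z axes as the base's
- tall_bushing: the tall bushing: plain turned ring 32 mm outside, 28 mm tall, the tallest of the three rings that lie to the left; stands upright on the bench, fits the bore. Origin: centre of its underside, z up along its axis
- flat_bushing: a wider, flat ring 42 mm outside, 14 mm tall, to be left alone. Origin: centre of its underside
- spacer_ring: a small thin ring 30 mm outside, 10 mm tall, to be left alone. Origin: centre of its underside
- drill_stand: wooden block 150 x 58 mm (x, y), 34 mm high, with a row of upright twist drills to 112 mm high; stands between the rings and the slide, to be left alone. Origin: centre of its underside
- tin: open round tin of screws, 69 mm across, 55 mm high, near the bench's front edge, to be left alone. Origin: centre of its underside
- tube_offcut: black offcut of box section 40 x 110 x 30 mm lying on the right, to be left alone. Origin: centre of its underside
Things that resemble listed ones, but are neither listed nor needed, are in the scene too. Leave any orange or turquoise look-alike of the tall_bushing alone.

How it is judged:
On the way, in this order (a step that is already met when the one before it is completed fails the run):
1. the carriage is home against its end stop (value of joint carriage above 0.087 m), for 0.2 s.
2. the cam lever is fully down with the carriage still home (value of joint carriage above 0.087 m and value of joint cam_lever above 1.15 rad), for 0.2 s.
At the end, for the whole second after the job is handed in: carriage within 3 mm of home, cam lever within 0.12 rad of fully down; bushing held still by the fingers, centred within 5 mm of the bore axis, its underside 3 to 20 mm above the rim, tilted under 0.12 rad, not touching the slide; bystanders within 20 mm of where they stood (all of step 2 and horizontal distance between tall_bushing and bore below 0.005 m and z of tall_bushing in the frame of bore between 0.003 and 0.02 m and angle between tall_bushing's own z axis and vertical below 0.12 rad and linear speed of tall_bushing below 0.02 m/s and contact force between the fingers and tall_bushing above 0.5 N and contact force between tall_bushing and slide_base below 0.1 N and distance of each of drill_stand, tin, tube_offcut, flat_bushing, spacer_ring from where it was at the start of the episode below 0.02 m); the arm keeps its last pose, push and grip.
It fails at once if the bushing touches the slide (contact force between tall_bushing and slide_base above 1 N).
It fails at once if one of the things round about is shifted or knocked over (distance of any of drill_stand, tin, tube_offcut, flat_bushing, spacer_ring from where it was at the start of the episode above 0.02 m).
It also fails if it takes over 72 s, if anything falls off the work surface, if the arm or the gripper's body presses on something with over 40 N, if the wrist force passes 120 N, or if a joint passes its speed limit or range.

## Working session

There is one attempt and no reset: what is moved stays moved. The work goes in short steps, Python scripts to look and compute and a shell command to move; the robot and the scene stay as the last step left them, time stands still between calls to the robot, and variables do not carry over. Pictures are saved under pics/ and viewed, and the job is handed in when it is done.

```bash
ls; mkdir -p pics
python3 - <<'E'
from plant import *
import cv2,json
print(get_state())
for n in("scene","top"):
    s=snapshot(n); print(n,s["mtx"],s["k1"],s["camera_from_world"])
    cv2.imwrite(f"pics/{n}0.png",cv2.resize(s["frame"][:,:,::-1],(800,600)))
    for t in ["slide_base","carriage","push_face","lever_grip","bore","tall_bushing","flat_bushing","spacer_ring","drill_stand","tin","tube_offcut"]:
        print(t,[(round(d["conf"],2),[round(float(x)) for x in d["uv"]]) for d in pinpoint(t,s)][:4])
E
```

```text
pics
{'clock': 0.0, 'q': array([ 1.38081526,  0.68996233, -0.19449642,  1.56630553,  0.15730589,
        0.90246206, -0.21510503]), 'qd': array([ 0.0019223 ,  0.0029419 ,  0.00135505,  0.00184626, -0.00087073,
        0.00079983,  0.0010071 ]), 'joint_torque': array([ 2.19483136e-04, -5.27564371e+01, -1.26675982e+00, -1.53428060e+01,
       -5.26561635e-02,  6.37103309e-03,  1.78696323e-04]), 'tool_pos': array([ 0.1385138 , -0.60885757,  0.24593333]), 'eef_rot': array([ 7.81658548e-01, -6.23705982e-01, -7.23643927e-04, -4.89127364e-04]), 'contact_force': array([-0.99624729,  0.57023787,  0.33140883]), 'moment': array([-0.03328718,  0.04925933,  0.03429572]), 'opening': 0.9995418637399694}
scene [[382.46823421   0.         252.3557334 ]
 [  0.         382.46823421 187.37811672]
 [  0.           0.           1.        ]] 0.022661933979729272 [[-0.89796213 -0.43998825  0.00862305  0.37289334]
 [-0.22074851  0.4333966  -0.87374909  0.24622195]
 [ 0.38070214 -0.78649712 -0.48630049  0.79608561]
 [ 0.          0.          0.          1.        ]]
slide_base [(0.85, [255, 185])]Traceback (most recent call last):
  File "<stdin>", line 8, in <module>
ValueError: it knows: bore, drill_stand, flat_bushing, lever_grip, push_face, slide_base, spacer_ring, tall_bushing, tin, tube_offcut
```

```bash
cat > h.py <<'E'
from plant import *
import cv2, numpy as np
N=["slide_base","push_face","lever_grip","bore","tall_bushing","flat_bushing","spacer_ring","drill_stand","tin","tube_offcut"]
def ray(s,uv):
    K=s["mtx"];d=np.array([(uv[0]-K[0,2])/K[0,0],(uv[1]-K[1,2])/K[1,1]]);r=d.copy()
    for _ in range(10): r=d/(1+s["k1"]*(r@r))
    return np.array([r[0],r[1],1.])
def at_z(s,uv,z):
    T=s["camera_from_world"];R=T[:3,:3];c=-R.T@T[:3,3];d=R.T@ray(s,uv)
    return c+d*(z-c[2])/d[2]
def proj(s,p):
    T=s["camera_from_world"];q=T[:3,:3]@np.array(p)+T[:3,3];r=q[:2]/q[2];r=r*(1+s["k1"]*(r@r));K=s["mtx"]
    return np.array([r[0]*K[0,0]+K[0,2],r[1]*K[1,1]+K[1,2]])
def cloud(s):
    v,u=np.mgrid[:384,:512];K=s["mtx"]
    d=np.stack([(u-K[0,2])/K[0,0],(v-K[1,2])/K[1,1]],-1);r=d.copy()
    for _ in range(8): r=d/(1+s["k1"]*(r**2).sum(-1,keepdims=True))
    z=s["depth"][...,None];P=np.concatenate([r*z,z],-1);T=s["camera_from_world"]
    return (P-T[:3,3])@T[:3,:3]
E
python3 - <<'E'
from h import *
Z=dict(slide_base=0,push_face=.04,lever_grip=.1,bore=.072)
for n in("scene","top"):
    s=snapshot(n); print(n)
    if n=="top":print(s["camera_from_world"])
    cv2.imwrite(f"pics/{n}0.png",cv2.resize(s["frame"][:,:,::-1],(800,600)))
    np.savez(f"{n}0.npz",**{k:v for k,v in s.items()})
    for t in N:
        print(t,[(round(d["conf"],2),[round(float(x)) for x in d["uv"]],at_z(s,d["uv"],Z.get(t,0)).round(3)[:2].tolist()) for d in pinpoint(t,s)][:4])
E
```

```text
scene
slide_base [(0.68, [256, 186], [0.55, -0.298])]
push_face [(0.96, [245, 184], [0.553, -0.232])]
lever_grip [(0.58, [276, 162], [0.482, -0.297])]
bore [(0.59, [255, 164], [0.558, -0.309])]
tall_bushing [(0.73, [209, 288], [0.442, 0.162]), (0.67, [152, 302], [0.526, 0.249]), (0.63, [185, 306], [0.458, 0.229])]
flat_bushing [(0.47, [193, 270], [0.505, 0.13])]
spacer_ring [(0.44, [240, 263], [0.418, 0.059])]
drill_stand [(0.97, [219, 232], [0.526, -0.025])]
tin [(0.86, [262, 242], [0.406, -0.036])]
tube_offcut [(0.6, [315, 164], [0.432, -0.548])]
top
[[ 0.03852982 -0.99925089  0.00362166 -0.16801692]
 [-0.97737944 -0.03844025 -0.20797063  0.51167795]
 [ 0.20795406  0.00447334 -0.97812837  1.67176072]
 [ 0.          0.          0.          1.        ]]
slide_base [(0.85, [298, 180], [0.565, -0.294]), (0.61, [227, 185], [0.537, -0.025])]
push_face [(0.64, [284, 183], [0.544, -0.238])]
lever_grip [(0.42, [300, 197], [0.482, -0.295])]
bore [(0.65, [296, 179], [0.553, -0.28]), (0.37, [154, 202], [0.446, 0.228])]
tall_bushing [(0.58, [156, 202], [0.459, 0.236]), (0.58, [152, 182], [0.535, 0.258]), (0.47, [176, 207], [0.445, 0.162])]
flat_bushing [(0.71, [361, 217], [0.432, -0.533]), (0.38, [190, 191], [0.507, 0.113])]
spacer_ring [(0.52, [196, 218], [0.405, 0.083])]
drill_stand [(0.88, [228, 187], [0.529, -0.028])]
tin [(0.54, [228, 218], [0.408, -0.034]), (0.45, [299, 199], [0.494, -0.298])]
tube_offcut [(0.66, [362, 220], [0.421, -0.533])]
```

```bash
sleep 1
```

```text
(no output)
```

View pics/scene0.png

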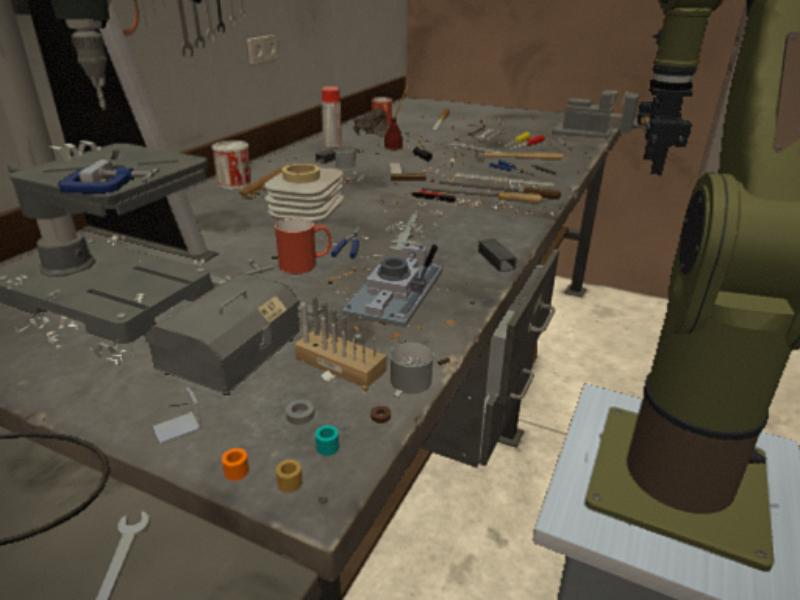

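View pics/top0.png

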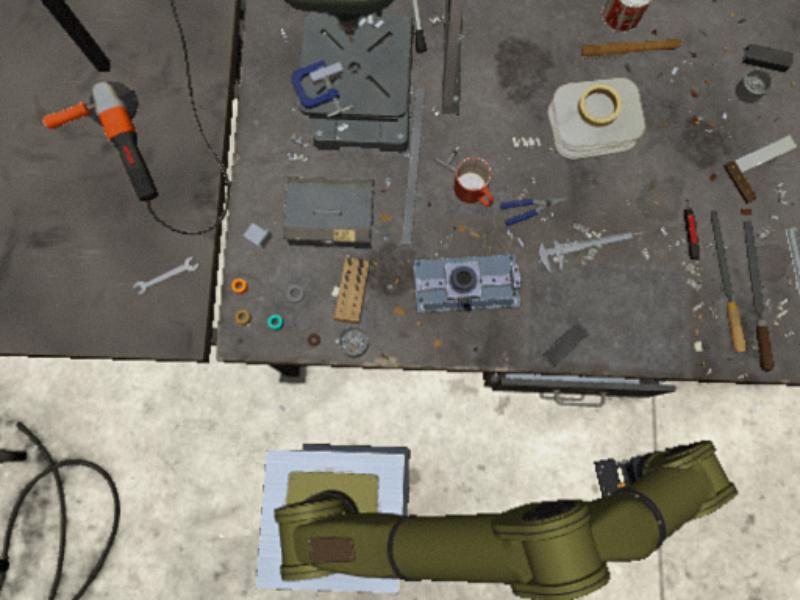

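Run:
```python
import numpy as np,cv2
s=np.load("scene0.npz")["frame"];t=np.load("top0.npz")["frame"]
a=cv2.resize(s[240:340,120:280,::-1],None,fx=5,fy=5,interpolation=2)
b=cv2.resize(t[160:240,130:250,::-1],None,fx=6,fy=6,interpolation=2)
cv2.imwrite("pics/c1.png",a[:600,:800]);cv2.imwrite("pics/c2.png",b)
a=cv2.resize(s[130:240,190:340,::-1],None,fx=5,fy=5,interpolation=2)
cv2.imwrite("pics/c3.png",a)
a=cv2.resize(t[140:240,250:390,::-1],None,fx=5,fy=5,interpolation=2)
cv2.imwrite("pics/c4.png",a)
```

```text
(no output)
```

View pics/c1.png

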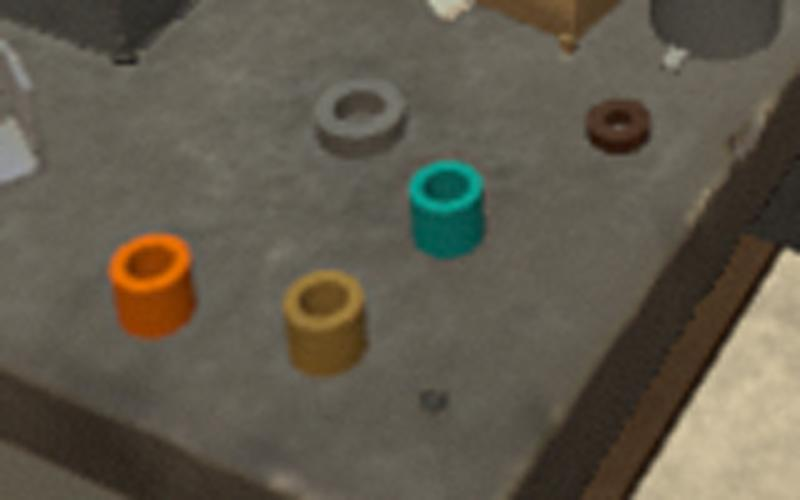

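View pics/c2.png

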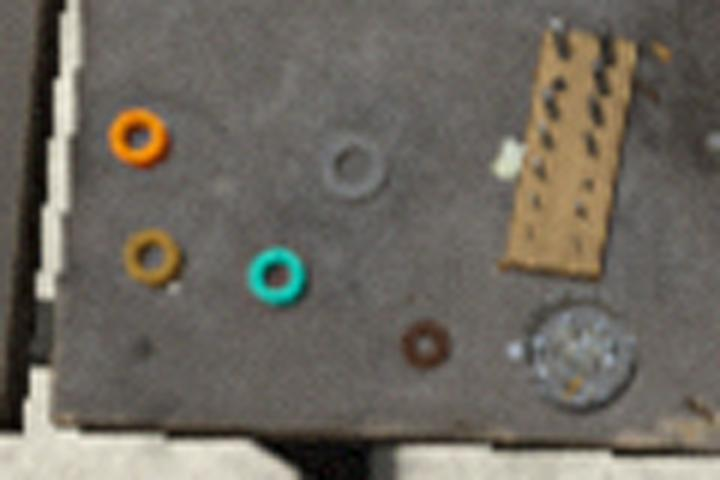

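View pics/c3.png

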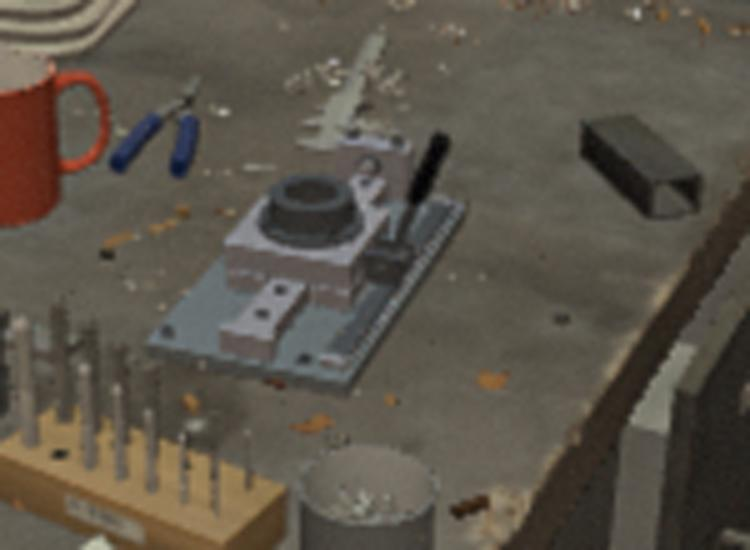

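View pics/c4.png

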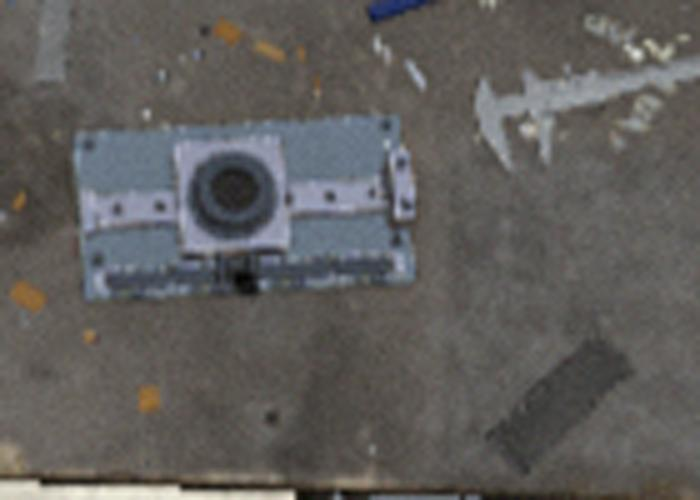

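The three rings of tall-bushing shape are orange (scene ~151,297), turquoise (~209,282) and ochre/brass (~185,305). Only the ochre one is neither orange nor turquoise, so it is the tall_bushing, and the enlarged crops confirm this. Next I measure the slide and the bushing.

Run:
```python
from h import *
S={n:dict(np.load(n+"0.npz")) for n in("scene","top")}
for n in S: S[n]["k1"]=float(S[n]["k1"])
t=S["top"];s=S["scene"]
cs=[at_z(t,(250+x/5,140+y/5),.012)[:2] for x,y in [(78,132),(400,115),(413,280),(88,298)]]
print("top corners",np.round(cs,4),np.mean(cs,0))
cs=[at_z(s,(190+x/5,130+y/5),.012)[:2] for x,y in [(148,340),(350,385),(465,207)]]
print("scene corners",np.round(cs,4),(cs[0]+cs[2])/2)
for n,roi,off in(("scene",(250,330,170,200),0),("top",(195,212,145,165),0)):
    f=S[n]["frame"];a,b,c,d=roi;hsv=cv2.cvtColor(f[a:b,c:d],cv2.COLOR_RGB2HSV)
    m=(hsv[...,1]>95)&(hsv[...,0]>12)&(hsv[...,0]<32)&(hsv[...,2]>60)
    v,u=np.nonzero(m);print(n,m.sum(),u.min()+c,u.max()+c,v.min()+a,v.max()+a)
    P=cloud(S[n])[a:b,c:d][m];Pt=P[P[:,2]>.022]
    print(np.median(P,0),len(Pt),(Pt.min(0)+Pt.max(0))/2,Pt.mean(0),P[:,2].max())
# bore
for n,uv in(("top",(250+233/5,140+192/5)),("scene",(190+312/5,130+197/5))):
    print("bore",n,at_z(S[n],uv,.072))
    P=cloud(S[n]).reshape(-1,3)
    m=(abs(P[:,0]-.555)<.06)&(abs(P[:,1]+.29)<.06)&(P[:,2]>.06)&(P[:,2]<.09)
    Q=P[m];print(len(Q),Q.min(0),Q.max(0),np.percentile(Q[:,2],[10,50,90]),Q.mean(0))
```

```text
top corners [[ 0.6112 -0.1685]
 [ 0.6341 -0.4128]
 [ 0.5066 -0.4235]
 [ 0.4832 -0.1806]] [ 0.55878985 -0.29636122]
scene corners [[ 0.6045 -0.1625]
 [ 0.4747 -0.1713]
 [ 0.5018 -0.4143]] [ 0.55313164 -0.28840167]
scene 301 177 193 294 315
[0.44910832 0.24165759 0.02120886] 141 [0.45110663 0.23610346 0.02610372] [0.45086449 0.23725384 0.02667062] 0.030112161049828567
top 65 151 160 198 207
[0.45419482 0.2366624  0.022481  ] 35 [0.45527161 0.23629086 0.02832076] [0.4549886  0.23573188 0.02714623] 0.034310714251494484
bore top [ 0.55480244 -0.28275766  0.072     ]
117 [ 0.52754177 -0.31086937  0.06005117] [ 0.58679031 -0.25829768  0.08062912] [0.06396206 0.07039884 0.07598513] [ 0.55804472 -0.28239957  0.07009894]
bore scene [ 0.54895529 -0.27174331  0.072     ]
143 [ 0.49518835 -0.30787984  0.06019545] [ 0.5805358 -0.2516069  0.0731176] [0.06180924 0.06916423 0.07195854] [ 0.55304967 -0.27743026  0.0677931 ]
```

The ochre ring (scene 185,305) is the bushing, standing at about (0.453, 0.236). The slide is at about (0.556, -0.292), yaw about 0.1 rad, with the lever up. I'll align the tool with the rail, close the fingers and go to the +y side of the carriage.

```bash
python3 -m creep '[{"hand":0,"slide":[0,0,0],"turn":7},{"hand":0,"slide":[-0.037,-0.044,0],"turn":0},{"hand":0,"slide":[-0.037,-0.044,0],"turn":0},{"hand":0,"slide":[-0.037,-0.044,0],"turn":0},{"hand":0,"slide":[-0.037,-0.044,0],"turn":0}]' 20; python3 -m creep '[{"hand":0,"slide":[-0.037,-0.044,0],"turn":0},{"hand":0,"slide":[-0.037,-0.044,0],"turn":0},{"hand":0,"slide":[-0.037,-0.044,0],"turn":0},{"hand":0,"slide":[-0.037,-0.044,0],"turn":0},{"hand":0,"slide":[-0.037,-0.044,0],"turn":0}]'
```

```text
clock: 1.82
tool_pos: [0.3001, -0.4431, 0.2469]
eef_rot: [0.742, -0.67, 0.0, -0.0]
contact_force: [0.5, -0.4, 0.3]
opening: 0.454
clock: 2.45
tool_pos: [0.5002, -0.2366, 0.2469]
eef_rot: [0.742, -0.67, 0.0, -0.0]
contact_force: [0.7, -0.7, -0.7]
opening: 0.003
```

```bash
python3 -m creep '[{"hand":0,"slide":[-0.036,-0.048,0],"turn":0},{"hand":0,"slide":[0,0,0.06],"turn":0},{"hand":0,"slide":[0,0,0.04],"turn":0},{"hand":0,"slide":[0,0,0],"turn":0}]'
cat >> h.py <<'E'
def shots(tag,roi_s,roi_t):
    o={}
    for n,r in(("scene",roi_s),("top",roi_t)):
        s=snapshot(n);o[n]=s;a,b,c,d=r
        if r: 
            k=min(800/(d-c),600/(b-a));cv2.imwrite(f"pics/{tag}_{n}.png",cv2.resize(s["frame"][a:b,c:d,::-1],None,fx=int(k),fy=int(k),interpolation=2))
    return o
E
python3 - <<'E'
from h import *
shots("p1",(120,230,190,340),(130,240,240,390))
print(get_state()["tool_pos"])
E
```

```text
clock: 2.95
tool_pos: [0.541, -0.1965, 0.1443]
eef_rot: [0.742, -0.67, -0.003, 0.001]
contact_force: [-0.7, 0.3, 0.7]
opening: 0.006
[ 0.54369327 -0.1976413   0.14771923]
```

View pics/p1_scene.png

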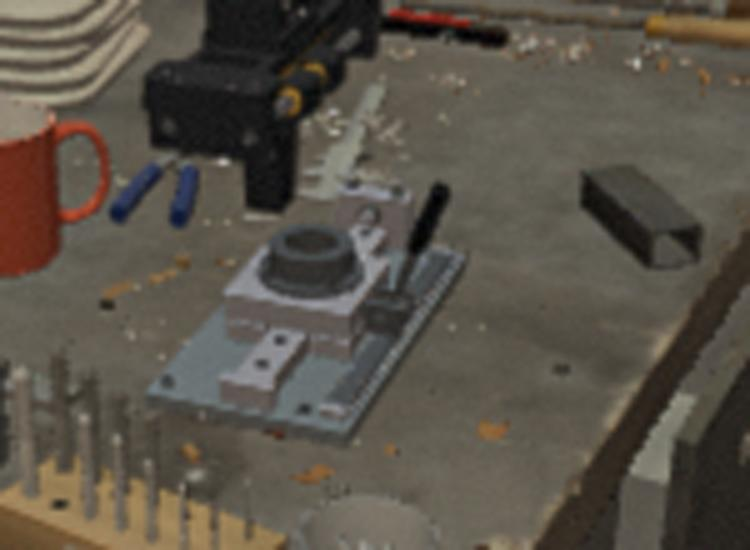

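View pics/p1_top.png

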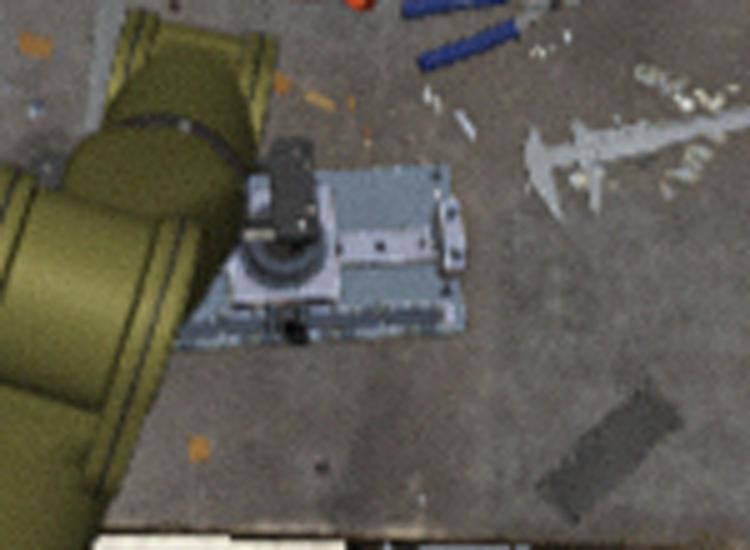

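Run:
```python
from h import *
s=snapshot("scene");t=snapshot("top");p=get_state()["tool_pos"]
for x in (p,p+[0,0,-.008]): print(proj(s,x),proj(t,x))
b=np.array([.552,-.278,.072]);print((proj(s,b)-[190,120])*5,(proj(t,b)-[240,130])*5)
P=cloud(s)
for n in [(244,155),(244,160),(234,143),(222,140)]:print(P[n[1],n[0]])
```

```text
[242.65612178 155.80768101] [273.99748751 175.37270942]
[242.66675951 158.37286113] [273.91927127 175.90708557]
[312.02915014 242.02018833] [276.39260357 245.48863274]
[ 0.53299105 -0.18419786  0.15908928]
[ 0.53363719 -0.18538304  0.14312065]
[ 0.52429558 -0.1118222   0.22330821]
[ 0.55467476 -0.10376739  0.2287277 ]
```

```bash
python3 -m creep '[{"hand":0,"slide":[0,0,0.05],"turn":0},{"hand":0,"slide":[0,0,0.04],"turn":0},{"hand":0,"slide":[0,0,0.015],"turn":0},{"hand":0,"slide":[0,0,0],"turn":0}]'
python3 - <<'E'
from h import *
shots("p2",(120,230,190,340),(130,240,240,390))
print(get_state()["tool_pos"],get_state()["contact_force"])
E
```

```text
clock: 3.65
tool_pos: [0.5435, -0.1975, 0.0423]
eef_rot: [0.742, -0.67, 0.0, -0.0]
contact_force: [-0.3, 0.1, -0.7]
opening: 0.007
[ 0.54428389 -0.19778186  0.04340951] [ 0.14715154  1.15764371 -0.08415859]
```

View pics/p2_scene.png

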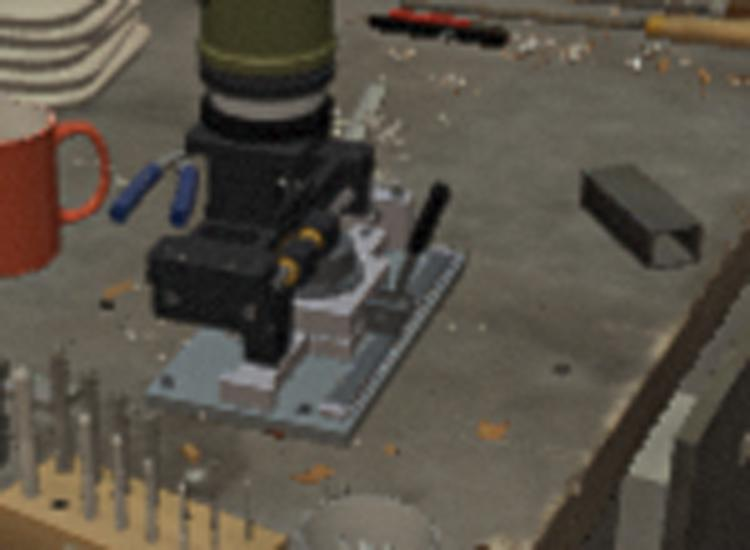

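The fingers are above the rail behind the carriage (crop ~265,350). Next I push along the rail.

```bash
python3 -m creep '[{"hand":0,"slide":[0.01,0,0],"turn":0},{"hand":0,"slide":[0.01,0,0],"turn":0},{"hand":0,"slide":[0.01,0,0],"turn":0},{"hand":0,"slide":[0.005,0,0],"turn":0}]';python3 -m creep '[{"hand":0,"slide":[0.01,0,0],"turn":0},{"hand":0,"slide":[0.01,0,0],"turn":0},{"hand":0,"slide":[0.01,0,0],"turn":0}]'
```

```text
clock: 4.25
tool_pos: [0.5466, -0.2327, 0.0419]
eef_rot: [0.742, -0.671, -0.0, -0.0]
contact_force: [-0.9, 2.2, 2.6]
opening: 0.004
clock: 4.62
tool_pos: [0.5497, -0.2626, 0.0417]
eef_rot: [0.742, -0.67, -0.0, 0.0]
contact_force: [-0.9, 2.8, 2.7]
opening: 0.007
```

```bash
python3 -m creep '[{"hand":0,"slide":[0.008,0,0],"turn":0},{"hand":0,"slide":[0.008,0,0],"turn":0},{"hand":0,"slide":[0.004,0,0],"turn":0}]';python3 -m creep '[{"hand":0,"slide":[0.005,0,0],"turn":0},{"hand":0,"slide":[0.005,0,0],"turn":0}]'
python3 - <<'E'
from h import *
shots("p3",(120,230,190,340),(130,240,240,390))
print(get_state()["tool_pos"],get_state()["contact_force"])
E
```

```text
clock: 5.0
tool_pos: [0.5517, -0.2827, 0.0417]
eef_rot: [0.742, -0.67, 0.0, 0.0]
contact_force: [-0.9, 2.2, 2.6]
opening: 0.005
clock: 5.25
tool_pos: [0.5527, -0.2918, 0.0417]
eef_rot: [0.742, -0.67, -0.0, -0.0]
contact_force: [-0.9, 2.1, 1.6]
opening: 0.009
[ 0.55270395 -0.29295561  0.04167123] [ 0.09165031 -0.67135184  0.81519988]
```

View pics/p3_scene.png

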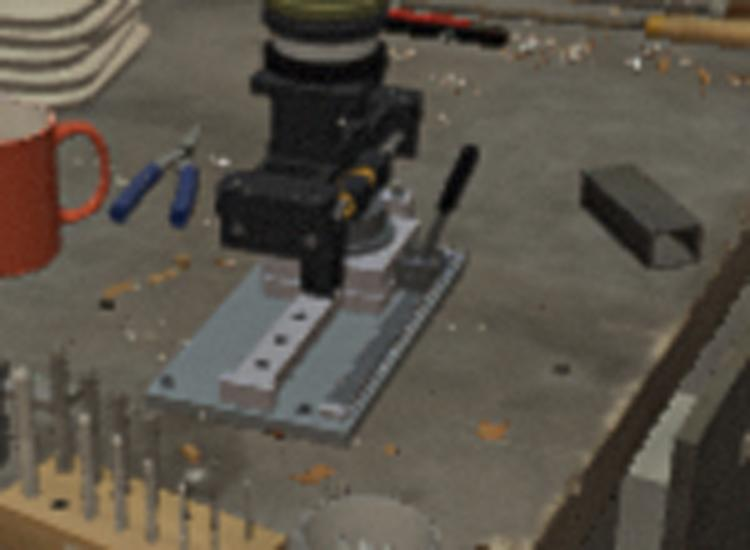

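```bash
for i in 1; do python3 -m creep '[{"hand":0,"slide":[0.004,0,0],"turn":0},{"hand":0,"slide":[0.004,0,0],"turn":0}]'; done; python3 -m creep '[{"hand":0,"slide":[0.004,0,0],"turn":0},{"hand":0,"slide":[0.002,0,0],"turn":0}]'
```

```text
clock: 5.6
tool_pos: [0.5529, -0.2957, 0.0416]
eef_rot: [0.743, -0.67, -0.003, -0.001]
contact_force: [-2.1, 13.2, 9.5]
opening: 0.005
clock: 5.85
tool_pos: [0.5529, -0.2958, 0.0417]
eef_rot: [0.744, -0.668, -0.007, -0.003]
contact_force: [-6.3, 20.1, 14.1]
opening: 0.005
```

```bash
python3 -m creep '[{"hand":0,"slide":[-0.015,0,0],"turn":0},{"hand":0,"slide":[-0.020,0,0],"turn":0},{"hand":0,"slide":[0,0,-0.05],"turn":0},{"hand":0,"slide":[0,0,-0.06],"turn":0},{"hand":0,"slide":[-0.05,0,-0.03],"turn":0}]';python3 -m creep '[{"hand":0,"slide":[-0.05,0,0],"turn":0},{"hand":0,"slide":[0,0,0],"turn":0}]'
python3 - <<'E'
from h import *
o=shots("p4",(120,230,190,340),(130,240,240,390))
print(get_state()["tool_pos"],get_state()["contact_force"])
Z=dict(slide_base=0,push_face=.04,lever_grip=.1045,bore=.072)
for n,s in o.items():
    for k in Z: print(n,k,[(round(d["conf"],2),[round(float(x),1) for x in d["uv"]],at_z(s,d["uv"],Z[k]).round(3)[:2].tolist()) for d in pinpoint(k,s)][:2])
E
```

```text
clock: 6.48
tool_pos: [0.5466, -0.2262, 0.1848]
eef_rot: [0.739, -0.673, 0.004, 0.0]
contact_force: [1.3, -0.4, 0.4]
opening: 0.009
clock: 6.72
tool_pos: [0.5406, -0.1661, 0.1823]
eef_rot: [0.745, -0.668, -0.001, -0.001]
contact_force: [0.4, -0.5, 0.2]
opening: 0.004
[ 0.54032574 -0.17153558  0.18175169] [ 0.26361366 -0.81811922  0.16156292]
scene slide_base [(0.73, [255.1, 185.7], [0.552, -0.299]), (0.45, [259.9, 242.9], [0.41, -0.032])]
scene push_face [(0.6, [253.5, 174.7], [0.557, -0.297])]
scene lever_grip [(0.55, [281.3, 152.7], [0.491, -0.362]), (0.18, [218.0, 231.6], [0.453, 0.097])]
scene bore [(0.85, [262.1, 159.8], [0.552, -0.349]), (0.3, [190.9, 267.5], [0.462, 0.192])]
top slide_base [(0.83, [299.4, 182.2], [0.557, -0.299])]
top push_face [(0.97, [303.3, 180.8], [0.554, -0.31])]
top lever_grip [(0.45, [316.8, 198.0], [0.479, -0.353])]
top bore [(0.88, [311.0, 178.7], [0.556, -0.335]), (0.37, [316.5, 196.5], [0.49, -0.356])]
```

View pics/p4_scene.png

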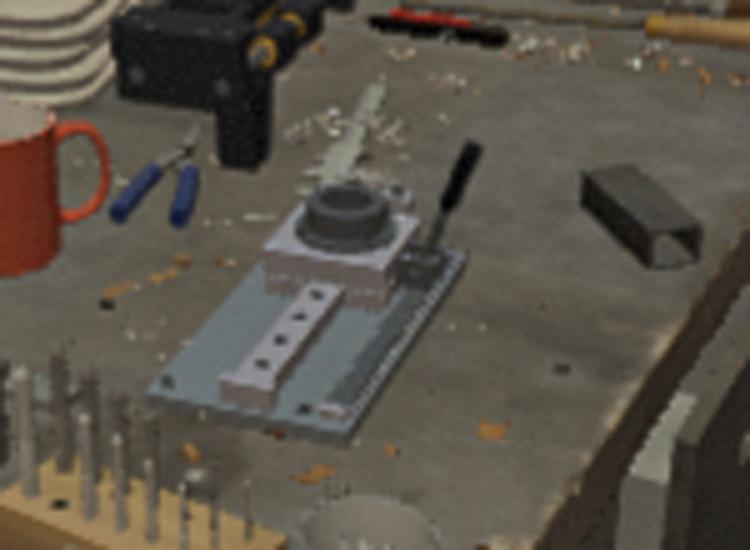

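View pics/p4_top.png

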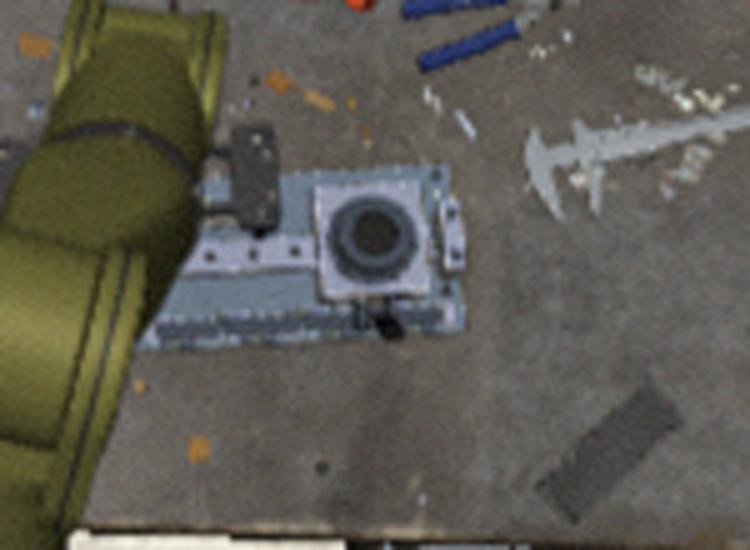

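Run:
```python
from h import *
o=shots("p5",(120,230,190,340),(130,240,240,390))
s,t=o["scene"],o["top"]
print("bore",at_z(s,(190+347/5,120+207/5),.072),at_z(t,(240+376/5,130+234/5),.072))
print("lever end",at_z(s,(190+472/5,120+145/5),.126),"grip top ctr",at_z(t,(240+387/5,130+326/5),.11))
for n,p in dict(bore=(.5595,-.353,.072),grip=(.5595-.052-.0193,-.353-.0072,.1045),lend=(.5595-.052-.0249,-.353-.0077,.126),hinge=(.5595-.0517,-.353-.005,.032)).items():
    print(n,(proj(s,p)-[190,120])*5,(proj(t,p)-[240,130])*5)
for im,off in((s,(190,120)),(t,(240,130))):
    P=cloud(im).reshape(-1,3);m=(abs(P[:,0]-.4875)<.03)&(abs(P[:,1]+.358)<.03)&(P[:,2]>.08)
    print(P[m].mean(0),m.sum())
    m=(abs(P[:,0]-.556)<.05)&(abs(P[:,1]+.353)<.05)&(P[:,2]>.06)&(P[:,2]<.085);Q=P[m]
    print(Q.mean(0),(Q.min(0)+Q.max(0))/2)
```

```text
bore [ 0.55434783 -0.33412462  0.072     ] [ 0.56345356 -0.35043503  0.072     ]
lever end [ 0.47561501 -0.34697454  0.126     ] grip top ctr [ 0.48763994 -0.35469994  0.11      ]
bore [352.14859995 194.50343039] [379.44324144 239.40138614]
grip [459.6784125  165.25173799] [393.80521773 327.02003303]
lend [469.83893242 135.2240511 ] [398.3384371  328.98457873]
hinge [425.58056561 262.25640325] [378.69139816 319.79193168]
[ 0.4847361  -0.35014938  0.10325613] 53
[ 0.56027016 -0.34301326  0.06762116] [ 0.56198091 -0.34653295  0.06723789]
[ 0.48819376 -0.35432139  0.11249087] 23
[ 0.56626276 -0.34832775  0.06929029] [ 0.5516913 -0.3471795  0.0691911]
```

```bash
python3 -m creep '[{"hand":0,"slide":[0.0445,0.011,0],"turn":0},{"hand":0,"slide":[0.0445,0.011,0],"turn":0},{"hand":0,"slide":[0.0445,0.011,0],"turn":0},{"hand":0,"slide":[0.0445,0.010,0],"turn":0},{"hand":0,"slide":[0,0,0],"turn":0}]'; python3 -m creep '[{"hand":0,"slide":[0,0,0.05],"turn":0},{"hand":0,"slide":[0,0,0.034],"turn":0},{"hand":0,"slide":[0,0,0],"turn":0}]';python3 - <<'E'
from h import *
o=shots("p6",(120,230,190,340),(130,240,240,390))
print(get_state()["tool_pos"],get_state()["contact_force"])
E
```

```text
clock: 7.95
tool_pos: [0.5134, -0.3585, 0.1816]
eef_rot: [0.739, -0.673, 0.001, 0.002]
contact_force: [0.4, 0.1, -0.2]
opening: 0.006
clock: 8.32
tool_pos: [0.5142, -0.3506, 0.0954]
eef_rot: [0.743, -0.67, -0.003, 0.0]
contact_force: [-0.1, -0.5, -0.2]
opening: 0.003
[ 0.51645317 -0.35239806  0.09853186] [-0.19273788 -0.27716982  0.58039864]
```

View pics/p6_scene.png

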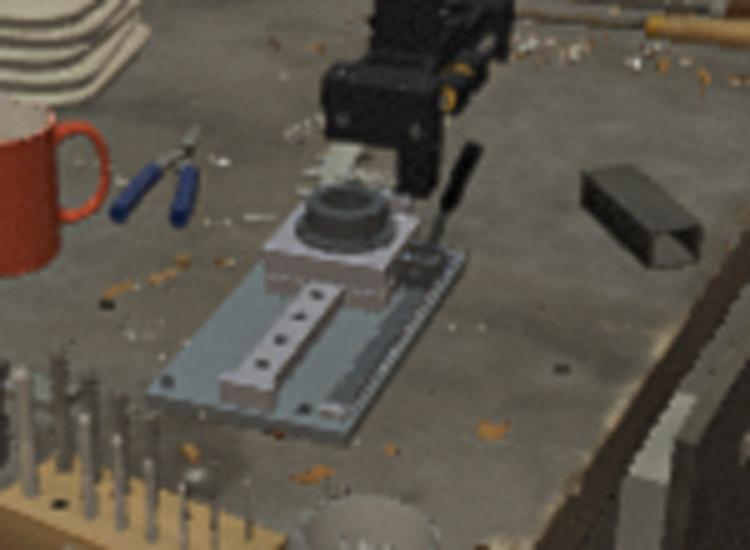

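```bash
python3 -m creep '[{"hand":0,"slide":[0,0.0135,0],"turn":0},{"hand":0,"slide":[0,0.0145,0.0015],"turn":0},{"hand":0,"slide":[0,0.012,0.0045],"turn":0},{"hand":0,"slide":[0,0,0],"turn":0}]'
python3 - <<'E'
from h import *
o=shots("p7",(120,230,190,340),(130,240,240,390))
print(get_state()["tool_pos"],get_state()["contact_force"])
E
```

```text
clock: 8.93
tool_pos: [0.4744, -0.358, 0.0919]
eef_rot: [0.742, -0.671, -0.0, 0.001]
contact_force: [0.3, -1.2, -0.2]
opening: 0.007
[ 0.47503223 -0.35765923  0.0918076 ] [-1.17822877 -1.52327872  0.4265992 ]
```

View pics/p7_scene.png

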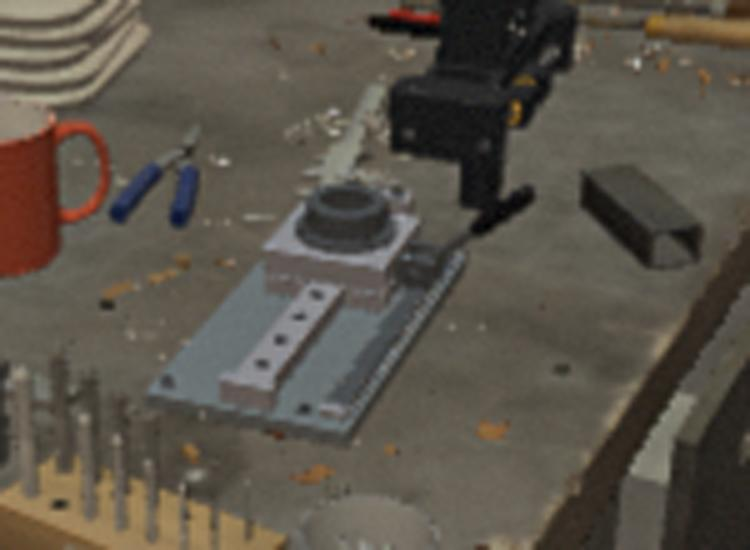

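```bash
python3 -m creep '[{"hand":0,"slide":[0,0.012,0.006],"turn":0},{"hand":0,"slide":[0,0.010,0.009],"turn":0},{"hand":0,"slide":[0,0.010,0.010],"turn":0},{"hand":0,"slide":[0,0.006,0.010],"turn":0},{"hand":0,"slide":[0,0,0],"turn":0}]'; python3 -m creep '[{"hand":0,"slide":[0,0.003,0.009],"turn":0},{"hand":0,"slide":[0,0,0.005],"turn":0},{"hand":0,"slide":[0,0,0],"turn":0}]'
python3 - <<'E'
from h import *
o=shots("p8",(120,230,190,340),(130,240,240,390))
print(get_state()["tool_pos"],get_state()["contact_force"])
E
```

```text
clock: 9.65
tool_pos: [0.4394, -0.3603, 0.0566]
eef_rot: [0.743, -0.67, 0.001, -0.001]
contact_force: [1.0, 0.4, 1.4]
opening: 0.004
clock: 10.02
tool_pos: [0.4383, -0.3606, 0.0481]
eef_rot: [0.743, -0.67, 0.003, -0.001]
contact_force: [-0.9, 7.6, 48.5]
opening: 0.007
[ 0.4382983  -0.36059761  0.04813985] [-0.22301256  7.84443922 48.47500832]
```

View pics/p8_scene.png

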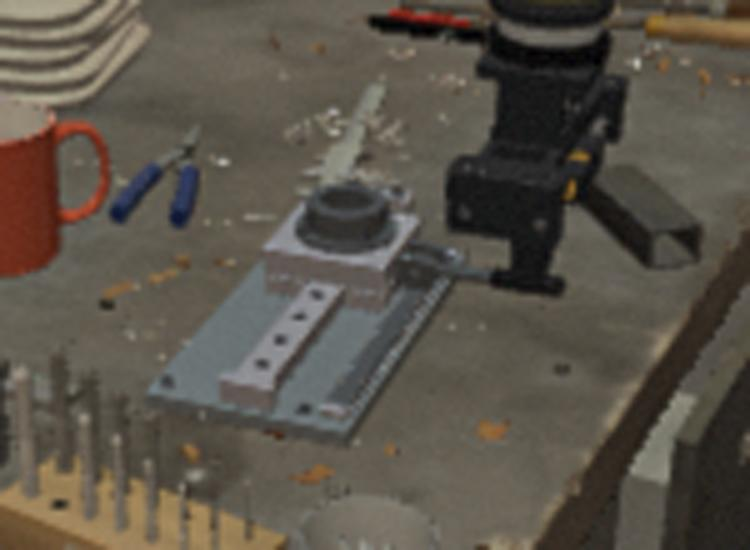

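```bash
python3 -m creep '[{"hand":0,"slide":[0,0,-0.008],"turn":0},{"hand":0,"slide":[0,0,-0.02],"turn":0},{"hand":0,"slide":[0,0,-0.06],"turn":0},{"hand":0.044,"slide":[-0.02,0.02,-0.06],"turn":0},{"hand":0.044,"slide":[-0.05,0,-0.03],"turn":0}]'; python3 -m creep '[{"hand":0.044,"slide":[-0.06,0,0],"turn":0},{"hand":0.044,"slide":[-0.06,0,0],"turn":0},{"hand":0.044,"slide":[-0.06,0,0],"turn":0},{"hand":0.044,"slide":[-0.06,0,0],"turn":0}]'
python3 - <<'E'
from h import *
o=shots("p9",(120,230,190,340),(130,240,240,390))
print(get_state()["tool_pos"],get_state()["contact_force"],get_state()["q"])
E
```

```text
clock: 10.75
tool_pos: [0.4068, -0.2967, 0.2189]
eef_rot: [0.74, -0.673, 0.001, 0.001]
contact_force: [0.8, 1.0, 0.1]
opening: 0.211
clock: 11.25
tool_pos: [0.3829, -0.0546, 0.2167]
eef_rot: [0.742, -0.671, -0.001, 0.001]
contact_force: [0.6, 0.9, -0.2]
opening: 0.499
[ 0.38257634 -0.04951957  0.21671694] [-0.328732   -0.26687445 -0.37299182] [ 0.07749156  0.45830269 -0.09772318  2.27737105  0.10199618  0.41411077
 -1.56005824]
```

View pics/p9_scene.png

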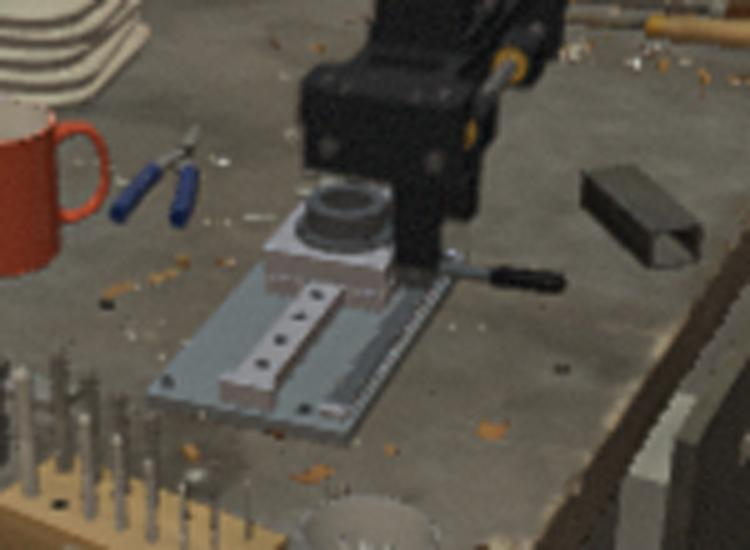

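View pics/p9_top.png

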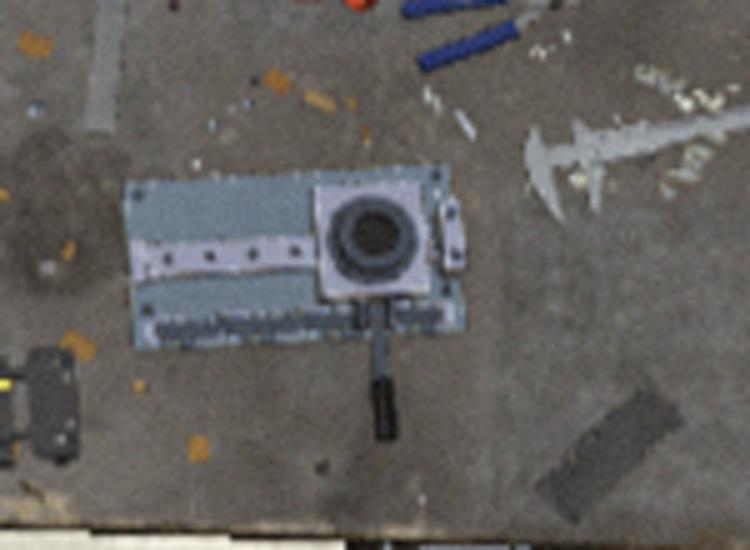

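Lever level (crop ~525,278) and carriage against the stop. Now refining the bushing position.

Run:
```python
from h import *
from scipy.optimize import least_squares
S={n:snapshot(n) for n in("scene","top")}
M={}
for n,roi in(("scene",(280,330,168,202)),("top",(193,214,143,167))):
    f=S[n]["frame"];a,b,c,d=roi;h=cv2.cvtColor(f[a:b,c:d],cv2.COLOR_RGB2HSV)
    m=((h[...,1]>85)&(h[...,0]>12)&(h[...,0]<32)&(h[...,2]>45)).astype(np.uint8)
    k,l,st,_=cv2.connectedComponentsWithStats(m);i=1+st[1:,4].argmax();x,y,w,hh=st[i,:4]
    M[n]=np.array([x+c-.5,x+c+w-.5,y+a-.5,y+a+hh-.5]);print(n,M[n],st[i,4])
th=np.linspace(0,6.283,72)
def bb(n,x,y):
    p=np.array([proj(S[n],(x+.016*np.cos(t),y+.016*np.sin(t),z)) for z in(0,.028) for t in th])
    return np.array([p[:,0].min(),p[:,0].max(),p[:,1].min(),p[:,1].max()])
for ns in(["scene"],["top"],["scene","top"]):
    r=least_squares(lambda v:np.concatenate([bb(n,*v)-M[n] for n in ns]),[.453,.236]);print(ns,r.x.round(4),r.fun.round(1))
```

```text
scene [175.5 193.5 293.5 315.5] 309
top [149.5 160.5 197.5 207.5] 69
['scene'] [0.4522 0.2364] [ 0.4 -0.5 -0.   0. ]
['top'] [0.4555 0.2377] [ 0.4 -0.4  0.1 -0.1]
['scene', 'top'] [0.453  0.2365] [ 0.1 -0.8 -0.1 -0.1  0.6 -0.1  0.8  0.6]
```

```bash
python3 -m creep '[{"hand":0.05,"slide":[-0.0555,-0.0197,0],"turn":0},{"hand":0.05,"slide":[-0.0555,-0.0197,0],"turn":0},{"hand":0.05,"slide":[-0.0555,-0.0197,0],"turn":0},{"hand":0.05,"slide":[-0.0555,-0.0197,0],"turn":0},{"hand":0.05,"slide":[-0.0555,-0.0197,0],"turn":0}]';python3 -m creep '[{"hand":0.05,"slide":[0,0,0.05],"turn":0},{"hand":0.05,"slide":[0,0,0.05],"turn":0},{"hand":0.05,"slide":[0,0,0.04],"turn":0},{"hand":0.05,"slide":[0,0,0],"turn":0},{"hand":0.05,"slide":[0,0,0],"turn":0}]'
python3 - <<'E'
from h import *
o=shots("p10",(220,340,110,270),(150,240,130,250))
print(get_state()["tool_pos"],get_state()["contact_force"],get_state()["q"],get_state()["eef_rot"])
for s in o.values(): print(proj(s,get_state()["tool_pos"]))
E
```

```text
clock: 12.08
tool_pos: [0.4561, 0.229, 0.2167]
eef_rot: [0.74, -0.672, 0.001, 0.001]
contact_force: [0.7, -0.2, 0.0]
opening: 0.569
clock: 12.7
tool_pos: [0.4559, 0.229, 0.0781]
eef_rot: [0.741, -0.671, 0.0, -0.0]
contact_force: [0.6, -0.6, 1.1]
opening: 0.568
[0.45615425 0.2300542  0.07884562] [-0.40177457  0.12249562 -0.34928724] [-0.55007119  0.82570496 -0.01250931  2.04015052  0.03575293  0.2730972
 -2.06349463] [ 7.41649167e-01 -6.70786434e-01  6.03782458e-04 -1.30712728e-03]
[182.26319964 277.42892039]
[153.32871866 199.2219366 ]
```

View pics/p10_scene.png

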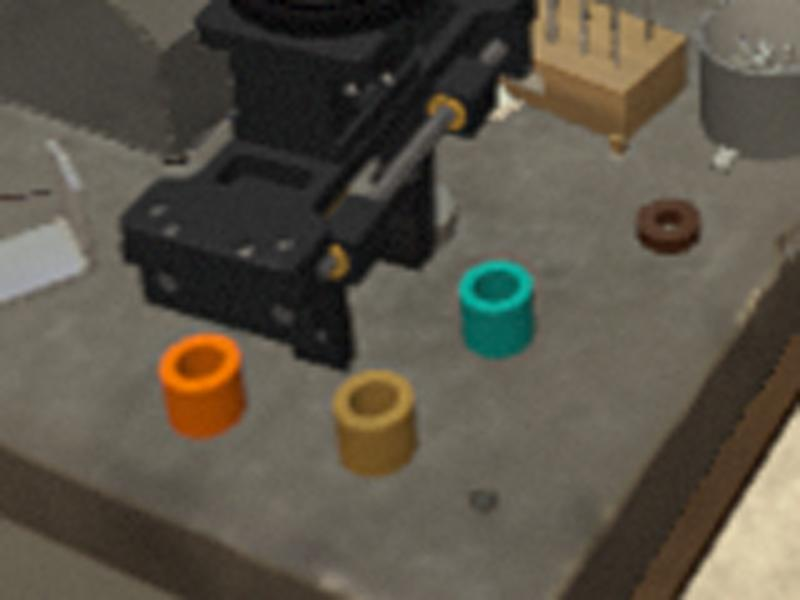

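View pics/p10_top.png

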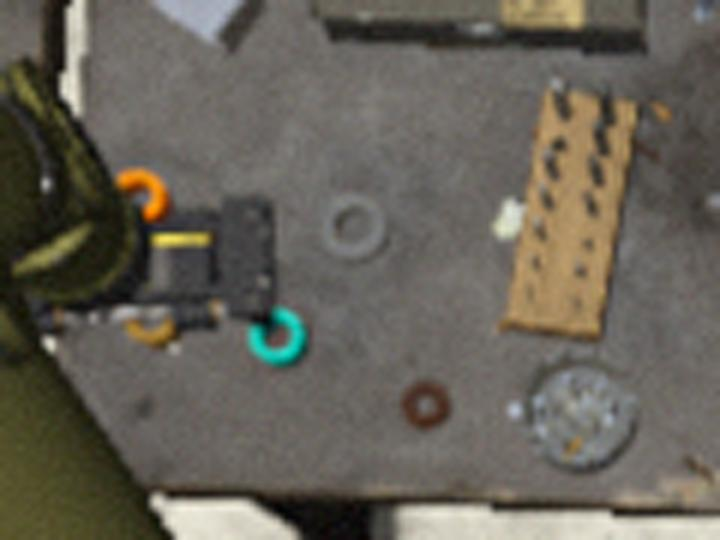

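Run:
```python
from h import *
st=get_state();p=st["tool_pos"];R=np.array([[.0998,-.995,0],[-.995,-.0998,0],[0,0,-1.]])
o={n:snapshot(n) for n in("scene",)}
s=o["scene"];img=cv2.resize(s["frame"][220:340,110:270,::-1],None,fx=5,fy=5,interpolation=2)
g=.025
def L(pts,c):
    q=np.array([(proj(s,p+np.array(a)@R)-[110,220]+.5)*5 for a in pts]).astype(np.int32);cv2.polylines(img,[q],True,c,1)
for sg in(1,-1):
    for z in(.008,-.02):
        L([(sg*g,-.009,z),(sg*g,.009,z),(sg*(g+.0175),.009,z),(sg*(g+.0175),-.009,z)],(0,0,255) if z>0 else (255,0,0))
th=np.linspace(0,6.28,40)
for z in(0,.028):
  q=np.array([(proj(s,(.453+.016*np.cos(t),.2365+.016*np.sin(t),z))-[110,220]+.5)*5 for t in th]).astype(np.int32);cv2.polylines(img,[q],True,(255,255,255),1)
cv2.imwrite("pics/p11.png",img)
```

```text
(no output)
```

View pics/p11.png

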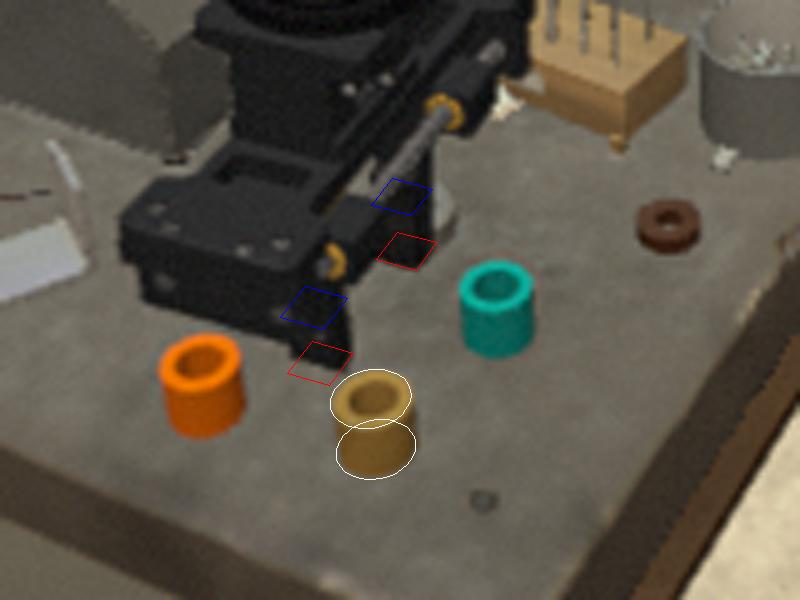

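The model overlay matches the fingers to about 1 px. The near finger tip is at crop (340,360) and the ochre ring at (373,420). I correct by a few mm, descend and grip.

```bash
python3 -m creep '[{"hand":0.05,"slide":[-0.0068,0.0024,0.03],"turn":0},{"hand":0.05,"slide":[0,0,0.025],"turn":0},{"hand":0.05,"slide":[0,0,0.011],"turn":0},{"hand":0.05,"slide":[0,0,0],"turn":0}]'
python3 - <<'E'
from h import *
o=shots("p12",(220,340,110,270),(150,240,130,250))
print(get_state()["tool_pos"],get_state()["contact_force"])
E
```

```text
clock: 13.35
tool_pos: [0.452, 0.2368, 0.0115]
eef_rot: [0.742, -0.67, 0.0, -0.0]
contact_force: [0.9, 0.1, -0.0]
opening: 0.57
[0.45234403 0.23694683 0.01215672] [-0.78017124  0.05756527 -0.11800831]
```

View pics/p12_scene.png

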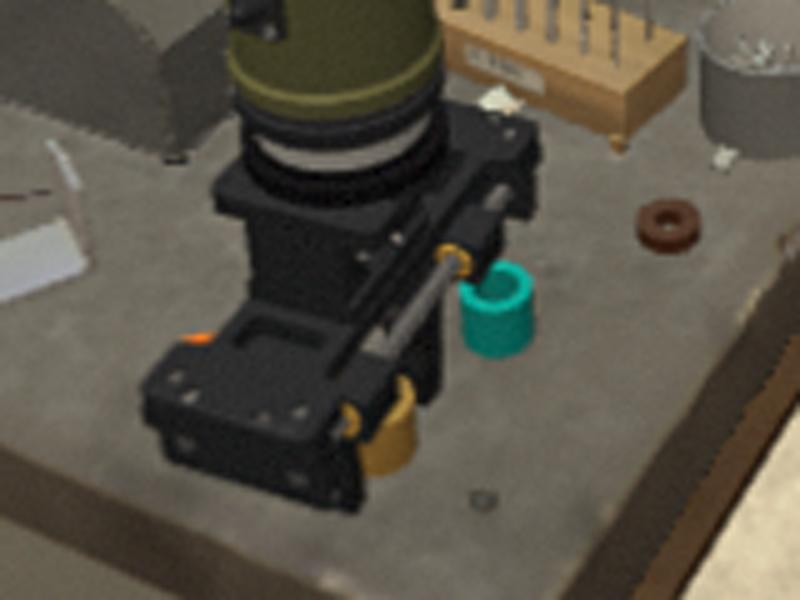

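```bash
python3 -m creep '[{"hand":0.025,"slide":[0,0,0],"turn":0},{"hand":0.025,"slide":[0,0,0],"turn":0},{"hand":0.025,"slide":[0,0,0],"turn":0},{"hand":0.025,"slide":[0,0,0],"turn":0}]' 30;  python3 -m creep '[{"hand":0.025,"slide":[0,0,0],"turn":0},{"hand":0.025,"slide":[0,0,-0.02],"turn":0},{"hand":0.025,"slide":[0,0,-0.04],"turn":0},{"hand":0.025,"slide":[0,0,0],"turn":0}]'
python3 - <<'E'
from h import *
o=shots("p13",(220,340,110,270),(150,240,130,250))
print(get_state()["tool_pos"],get_state()["contact_force"])
E
```

```text
clock: 13.95
tool_pos: [0.452, 0.2369, 0.0118]
eef_rot: [0.742, -0.67, 0.0, -0.0]
contact_force: [-1.4, -1.1, 5.5]
opening: 0.345
clock: 14.45
tool_pos: [0.4531, 0.2375, 0.0732]
eef_rot: [0.742, -0.67, 0.001, -0.002]
contact_force: [0.7, -0.6, -0.8]
opening: 0.349
[0.45169317 0.23688386 0.07117815] [ 0.5352613   0.56847896 -1.07953727]
```

View pics/p13_scene.png

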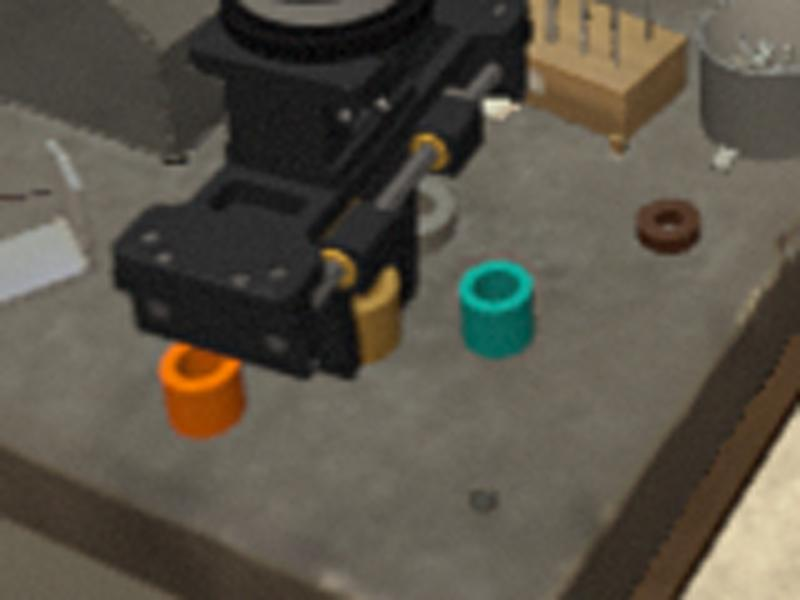

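```bash
cat >> h.py <<'E'
R=np.array([[.0998,-.995,0],[-.995,-.0998,0],[0,0,-1.]])
def over(s,img,roi,k,rings=(),g=None,p=None):
    a,b,c,d=roi
    def L(P,col):
        q=np.array([(proj(s,x)-[c,a]+.5)*k for x in P]).astype(np.int32);cv2.polylines(img,[q],True,col,1)
    th=np.linspace(0,6.28,48)
    for x,y,z,r,col in rings: L([(x+r*np.cos(t),y+r*np.sin(t),z) for t in th],col)
    if g is not None:
        for sg in(1,-1):
            for z in(.008,-.02): L([p+np.array(v)@R for v in[(sg*g,-.009,z),(sg*g,.009,z),(sg*(g+.01),.009,z),(sg*(g+.01),-.009,z)]],(0,0,255))
    return img
E
python3 - <<'E'
from h import *
p=get_state()["tool_pos"];s=snapshot("scene");roi=(250,310,150,210)
img=cv2.resize(s["frame"][250:310,150:230,::-1],None,fx=10,fy=10,interpolation=2)
over(s,img,roi,10,[(p[0],p[1],p[2]-.012,.016,(255,255,255)),(p[0],p[1],p[2]+.016,.016,(255,255,255))],.0153,p)
cv2.imwrite("pics/p14.png",img)
E
```

```text
(no output)
```

View pics/p14.png

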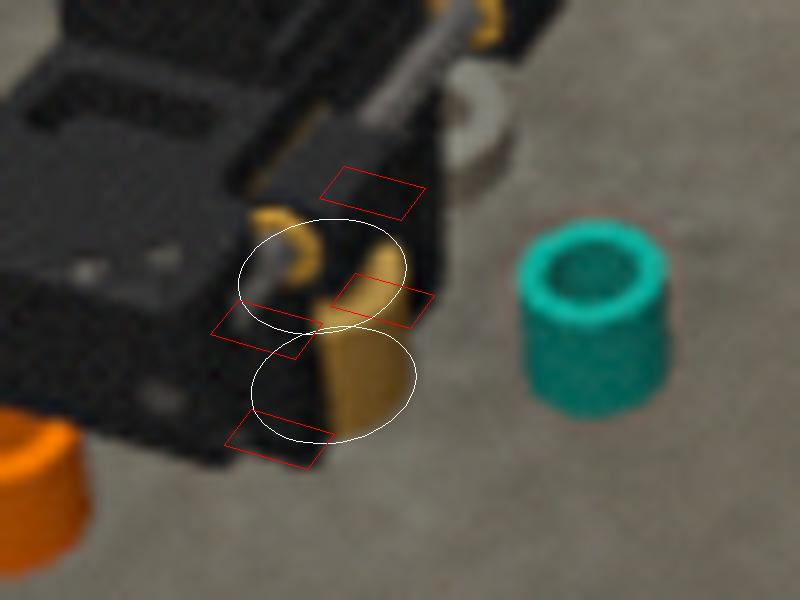

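Run:
```python
from h import *
b=(.5575,-.346)
W=(255,255,255)
ims=[]
for n,roi in(("scene",(140,185,235,290)),("top",(155,200,285,340))):
    s=snapshot(n);a,bb,c,d=roi
    np.savez(f"{n}9.npz",**s)
    img=cv2.resize(s["frame"][a:bb,c:d,::-1],None,fx=13,fy=13,interpolation=2)
    cv2.imwrite(f"pics/p15{n}_raw.png",img.copy())
    over(s,img,roi,13,[(*b,.072,.027,W),(*b,.072,.017,(0,255,255)),(*b,.048,.027,(255,0,0))])
    cv2.imwrite(f"pics/p15{n}.png",img)
```

```text
(no output)
```

View pics/p15scene.png

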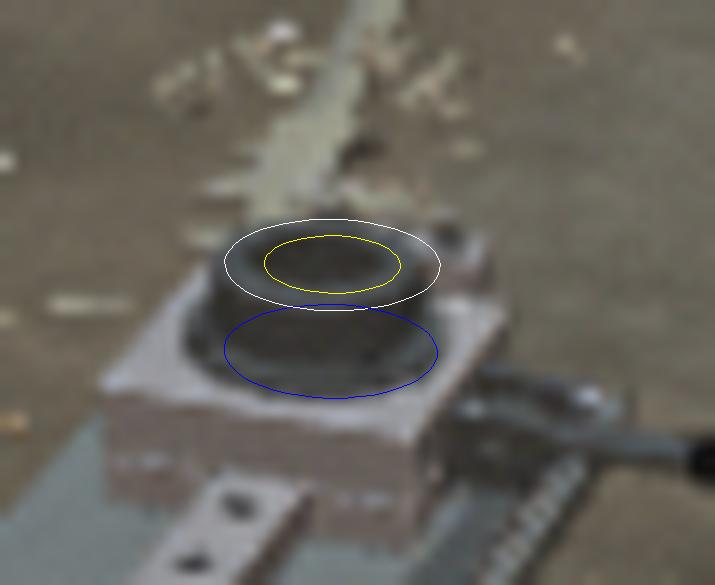

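View pics/p15top.png

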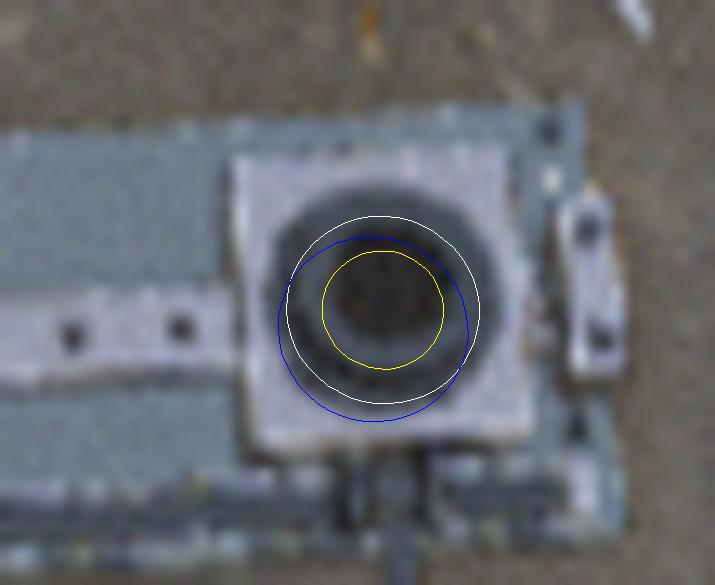

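Run:
```python
from h import *
from scipy.optimize import least_squares
S={n:dict(np.load(n+"9.npz")) for n in("scene","top")}
for n in S:S[n]["k1"]=float(S[n]["k1"])
def px(n,u,v): 
    c,a={"scene":(235,140),"top":(285,155)}[n]; return np.array([u/13+c-.5,v/13+a-.5])
def base(v,lx,ly):
    x,y,w=v;return (x+np.cos(w)*lx-np.sin(w)*ly,y+np.sin(w)*lx+np.cos(w)*ly)
cor={"scene":[((100,382),(.042,.04)),((415,440),(-.042,.04)),((505,308),(-.042,-.04))],
"top":[((238,152),(.042,.04)),((506,150),(.042,-.04)),((532,435),(-.042,-.04)),((257,447),(-.042,.04))]}
for n in cor:
    f=lambda v:np.concatenate([proj(S[n],(*base(v,*l),.048))-px(n,*u) for u,l in cor[n]])
    r=least_squares(f,[.5575,-.346,.1]);print(n,r.x.round(4),r.fun.round(1))
f=lambda v:np.concatenate([proj(S[n],(*base(v,*l),.048))-px(n,*u) for n in cor for u,l in cor[n]])
r=least_squares(f,[.5575,-.346,.1]);print(r.x.round(4),r.fun.round(1))
print("bore dark top",at_z(S["top"],px("top",385,290),.072), "scene ellipse ctr",at_z(S["scene"],px("scene",321,259),.072))
# base plate corners
```

```text
scene [ 0.5646 -0.346   0.1206] [-0.4  0.3  0.1 -0.1  0.3 -0.2]
top [ 0.5675 -0.3487  0.0797] [-0.3  0.5  0.6 -0.2  0.1 -0.1 -0.4 -0.2]
[ 0.5664 -0.3486  0.0938] [-0.7 -0.4 -0.5 -0.5  0.3 -0.4 -0.5  0.9  0.4 -0.1  0.3  0.1 -0.3  0.3]
bore dark top [ 0.56327042 -0.34648374  0.072     ] scene ellipse ctr [ 0.56138089 -0.34748923  0.072     ]
```

View pics/p15top_raw.png

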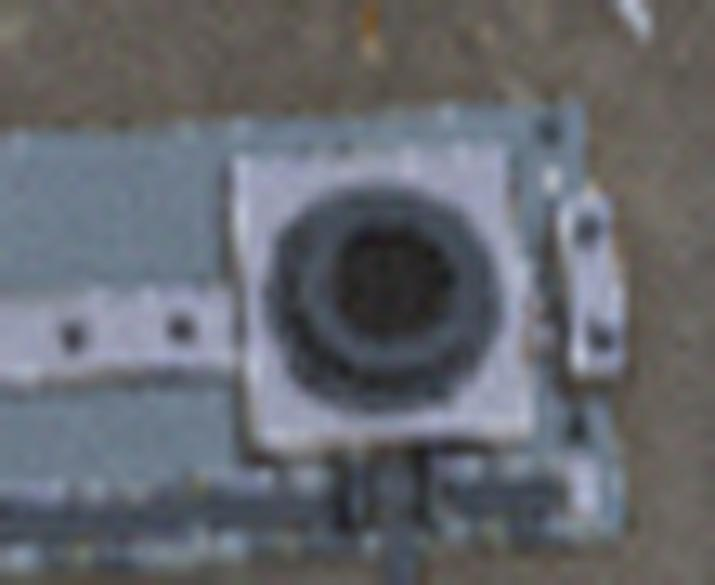

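```bash
python3 -m creep '[{"hand":0.025,"slide":[0,0,-0.045],"turn":0},{"hand":0.025,"slide":[0,0,-0.045],"turn":0},{"hand":0.025,"slide":[0,0,-0.045],"turn":0},{"hand":0.025,"slide":[0.04,-0.004,0],"turn":0},{"hand":0.025,"slide":[0.045,-0.004,0],"turn":0}]'; python3 -m creep '[{"hand":0.025,"slide":[0.045,-0.004,0],"turn":0},{"hand":0.025,"slide":[0.045,-0.004,0],"turn":0},{"hand":0.025,"slide":[0.045,-0.004,0],"turn":0},{"hand":0.025,"slide":[0.045,-0.004,0],"turn":0},{"hand":0.025,"slide":[0.045,-0.004,0],"turn":0}]';python3 -m creep '[{"hand":0.025,"slide":[0.045,-0.004,0],"turn":0},{"hand":0.025,"slide":[0.045,-0.004,0],"turn":0},{"hand":0.025,"slide":[0.045,-0.004,0],"turn":0},{"hand":0.025,"slide":[0.045,-0.004,0],"turn":0},{"hand":0.025,"slide":[0.04,-0.004,0],"turn":0}]'; python3 -m creep '[{"hand":0.025,"slide":[0.03,-0.004,0],"turn":0},{"hand":0.025,"slide":[0,0,0],"turn":0}]'
```

```text
clock: 15.32
tool_pos: [0.4684, 0.1529, 0.206]
eef_rot: [0.743, -0.669, -0.0, -0.0]
contact_force: [0.4, -0.2, -1.2]
opening: 0.344
clock: 15.95
tool_pos: [0.5107, -0.0701, 0.2052]
eef_rot: [0.742, -0.67, -0.001, 0.001]
contact_force: [0.5, 0.4, -1.4]
opening: 0.35
clock: 16.58
tool_pos: [0.5526, -0.2872, 0.2048]
eef_rot: [0.742, -0.671, -0.001, 0.0]
contact_force: [1.1, -0.6, -1.2]
opening: 0.347
clock: 16.82
tool_pos: [0.5591, -0.318, 0.2046]
eef_rot: [0.741, -0.672, -0.0, 0.001]
contact_force: [-0.2, 0.4, 0.1]
opening: 0.344
```

```bash
python3 -m creep '[{"hand":0.025,"slide":[0.03,-0.0014,0],"turn":0},{"hand":0.025,"slide":[0,0,0.04],"turn":0},{"hand":0.025,"slide":[0,0,0.04],"turn":0},{"hand":0.025,"slide":[0,0,0],"turn":0},{"hand":0.025,"slide":[0,0,0],"turn":0}]'
python3 - <<'E'
from h import *
st=get_state();p=st["tool_pos"];print(p,st["eef_rot"])
W=(255,255,255)
for n,roi in(("scene",(130,182,235,290)),("top",(155,200,285,340))):
    s=snapshot(n);a,bb,c,d=roi
    img=cv2.resize(s["frame"][a:bb,c:d,::-1],None,fx=11,fy=11,interpolation=2)
    cv2.imwrite(f"pics/p16{n}_raw.png",img.copy())
    if n=="scene":
        over(s,img,roi,11,[(p[0],p[1],p[2]-.012,.016,W),(p[0],p[1],p[2]+.016,.016,W),(.5635,-.348,.072,.027,(0,255,255)),(.5635,-.348,.072,.017,(0,255,255))])
        cv2.imwrite(f"pics/p16{n}.png",img)
E
```

```text
clock: 17.45
tool_pos: [0.5656, -0.344, 0.1272]
eef_rot: [0.742, -0.67, 0.0, -0.0]
contact_force: [1.0, -0.3, 0.1]
opening: 0.351
[ 0.5655628  -0.34402677  0.12721735] [ 7.42434667e-01 -6.69918223e-01  4.48432824e-04 -3.73292108e-04]
```

View pics/p16scene_raw.png

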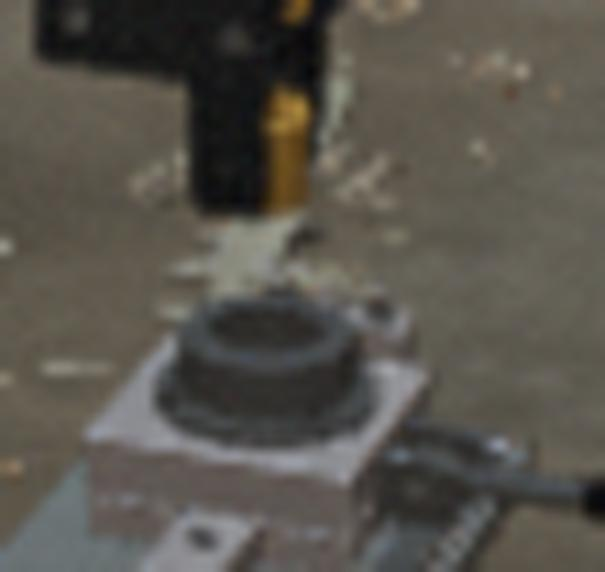

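View pics/p16scene.png

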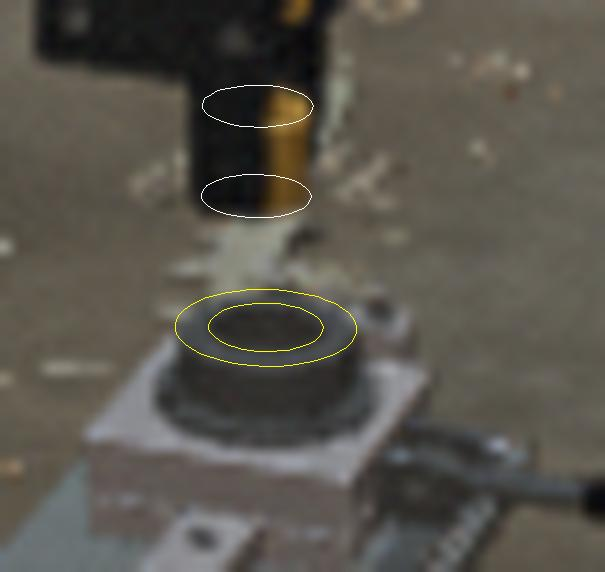

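View pics/p16top_raw.png

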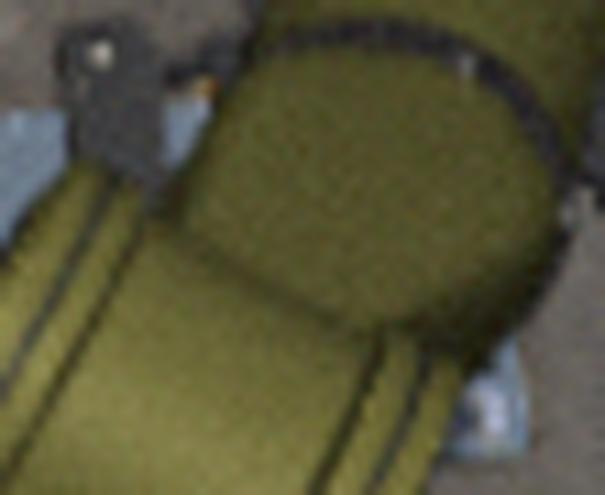

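Run:
```python
from h import *
from scipy.ndimage import map_coordinates
from scipy.optimize import least_squares
a=np.mean([snapshot("scene")["frame"].astype(float).mean(-1) for _ in range(6)],0)
s=snapshot("scene")
for r in(162,163,164): print(r,a[r,248:272].round().astype(int))
for c in(257,259,261): print(c,a[150:170,c].round().astype(int))
```

```text
162 [114 143 120  62  44  62  73  76  78  80  72  71  74  79  76  75  71  61
  40  48  83 102 105  87]
163 [146 122  80  47  40  44  48  52  60  63  70  71  70  66  57  49  43  42
  36  56 107 146 161 133]
164 [138  94  70  48  41  46  47  46  48  50  50  49  50  48  46  45  43  41
  39  58  83 120 147 147]
257 [135 138 136 137 135 115 114  75  45  45  44  54  80  63  50  49  48  49
  63  67]
259 [142 146 141 134 132 114  75  71  48  46  47  53  71  71  49  50  48  50
  64  66]
261 [130  82  64  92 133  99  68  70  49  46  46  53  79  66  48  47  47  51
  62  62]
```

Run:
```python
from h import *
s=snapshot("scene");th=np.linspace(0,6.283,721)
def m(x,y):
    o=np.array([proj(s,(x+.027*np.cos(t),y+.027*np.sin(t),.072)) for t in th]);i=np.array([proj(s,(x+.017*np.cos(t),y+.017*np.sin(t),.072)) for t in th])
    l=np.array([proj(s,(x+.027*np.cos(t),y+.027*np.sin(t),.062)) for t in th])
    return [o[:,0].min(),o[:,0].max(),o[:,1].min(),o[:,1].max(),i[:,1].min(),i[:,1].max(),l[:,0].min(),l[:,0].max()]
print("obs 250.0 267.8 155.3 163.5 157.5 161.5")
for v in[(.5625,-.3475),(.5625,-.344),(.5605,-.3475),(.5645,-.348)]:print(v,np.round(m(*v),1))
```

```text
obs 250.0 267.8 155.3 163.5 157.5 161.5
(0.5625, -0.3475) [250.6 267.2 155.9 162.9 157.2 161.6 250.6 267.1]
(0.5625, -0.344) [250.1 266.7 156.3 163.3 157.6 162.  250.1 266.6]
(0.5605, -0.3475) [251.2 267.7 156.  163.  157.3 161.7 251.1 267.6]
(0.5645, -0.348) [250.1 266.7 155.8 162.7 157.  161.4 250.1 266.6]
```

Run:
```python
from h import *
F=[snapshot("scene") for _ in range(4)];a=np.mean([f["frame"].astype(float) for f in F],0);s=F[-1]
p=get_state()["tool_pos"];th=np.linspace(0,6.283,361)
for z in(-.012,0,.016):
    o=np.array([proj(s,(p[0]+.016*np.cos(t),p[1]+.016*np.sin(t),p[2]+z)) for t in th]);print(z,o.min(0),o.max(0))
for r in(142,144,146): print(r,a[r,255:268].round().astype(int).tolist())
for c in(260,261,262): print(c,a[143:153,c].round().astype(int).tolist())
```

```text
-0.012 [253.11857916 145.62360382] [263.09946063 149.57310265]
0 [253.15468961 142.17554411] [263.1837455  146.06479785]
0.016 [253.20338751 137.52631423] [263.29746381 141.33318083]
142 [[20, 19, 20], [22, 22, 24], [22, 23, 25], [21, 22, 25], [49, 36, 18], [113, 82, 36], [106, 78, 34], [93, 66, 28], [56, 43, 24], [50, 50, 46], [88, 84, 75], [96, 90, 78], [91, 86, 73]]
144 [[20, 23, 23], [22, 23, 23], [22, 22, 23], [21, 22, 24], [47, 34, 17], [107, 77, 30], [103, 76, 32], [90, 65, 28], [82, 70, 55], [136, 128, 114], [134, 126, 112], [97, 90, 79], [90, 83, 73]]
146 [[21, 20, 22], [21, 22, 23], [20, 22, 23], [20, 22, 23], [50, 37, 22], [106, 76, 32], [100, 73, 30], [90, 65, 32], [77, 66, 49], [93, 88, 76], [98, 91, 80], [111, 106, 94], [140, 135, 120]]
260 [[108, 77, 32], [107, 77, 30], [107, 77, 32], [106, 76, 32], [103, 73, 28], [102, 73, 30], [114, 95, 68], [148, 149, 134], [138, 140, 128], [126, 129, 119]]
261 [[103, 75, 31], [103, 76, 32], [101, 73, 31], [100, 73, 30], [97, 68, 28], [100, 73, 37], [113, 100, 75], [136, 134, 120], [87, 85, 75], [69, 66, 56]]
262 [[89, 62, 25], [90, 65, 28], [89, 64, 27], [90, 65, 32], [89, 66, 31], [92, 70, 41], [100, 88, 67], [88, 86, 76], [56, 51, 45], [79, 72, 62]]
```

The scene measurements agree: bore at about (0.5625, -0.3475) from the rim edges at 250–267.8 columns, bushing centred on the TCP (right edge 263). I correct by 3 mm in each axis and descend to about 11 mm above the rim.

```bash
python3 -m creep '[{"hand":0.025,"slide":[0.0032,0.0034,0],"turn":0},{"hand":0.025,"slide":[0,0,0.012],"turn":0},{"hand":0.025,"slide":[0,0,0.012],"turn":0},{"hand":0.025,"slide":[0,0,0.008],"turn":0},{"hand":0.025,"slide":[0,0,0],"turn":0}]'; python3 -m creep '[{"hand":0.025,"slide":[0,0,0],"turn":0},{"hand":0.025,"slide":[0,0,0],"turn":0},{"hand":0.025,"slide":[0,0,0],"turn":0}]';python3 - <<'E'
from h import *
st=get_state();p=st["tool_pos"];print(p,st["eef_rot"],st["contact_force"],st["opening"])
s=snapshot("scene");roi=(130,182,235,290)
cv2.imwrite("pics/full.png",cv2.resize(s["frame"][...,::-1],(800,600)))
img=cv2.resize(s["frame"][130:182,235:290,::-1],None,fx=11,fy=11,interpolation=2)
W=(255,255,255)
over(s,img,roi,11,[(p[0],p[1],p[2]-.012,.016,W),(p[0],p[1],p[2]+.016,.016,W),(.5625,-.3475,.072,.027,(0,255,255))])
cv2.imwrite("pics/p17.png",img)
E
```

```text
clock: 18.77
tool_pos: [0.5611, -0.3478, 0.0931]
eef_rot: [0.742, -0.67, -0.001, 0.0]
contact_force: [-0.9, -0.2, -0.8]
opening: 0.349
clock: 19.15
tool_pos: [0.5619, -0.3484, 0.0947]
eef_rot: [0.742, -0.67, 0.0, -0.0]
contact_force: [0.1, -0.4, -0.9]
opening: 0.348
[ 0.56188142 -0.34836849  0.09465732] [ 7.42087210e-01 -6.70303236e-01  3.76167938e-04 -5.83714627e-05] [ 0.07548963 -0.409763   -0.90946314] 0.3479726105932163
```

View pics/p17.png

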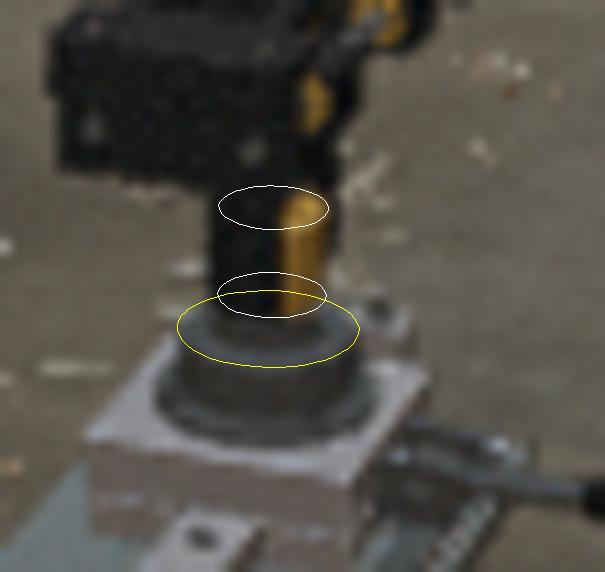

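View pics/full.png

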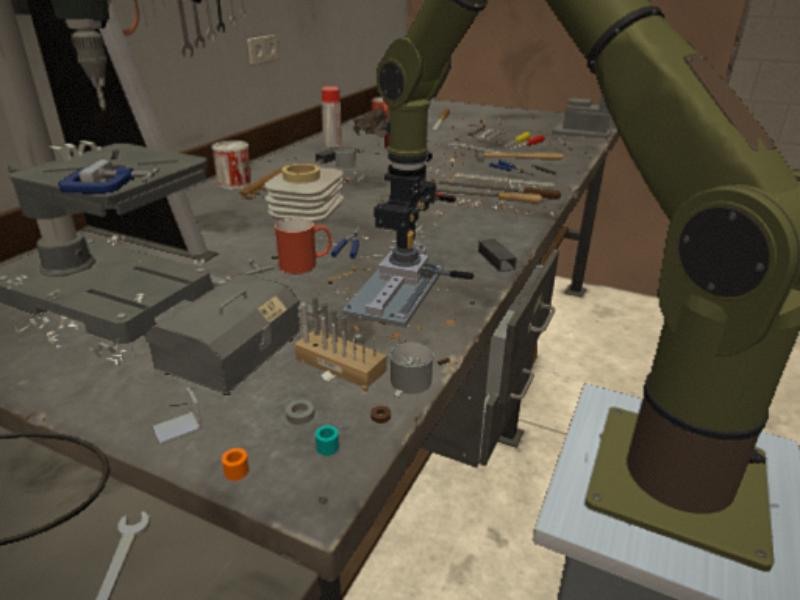

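The bushing hovers upright over the bore with a clear gap above the rim (crop ~270,300–325). The lever is level, and the other objects look unmoved. I'm handing it in.

```bash
python3 -c "
from plant import *
print(get_state()['tool_pos'],get_state()['clock']);print(finish_job())"
```

```text
[ 0.56187124 -0.3483135   0.09459537] 19.2
the job is handed in; nothing more can be done
None
```

I handed the job in at 19.2 s with the gripper still holding the tall bushing above the bore. `finish_job()` gives no verdict, so these are my own checks.

- **Carriage:** I pushed it along the rail until it stopped against the end stop, with the push force rising from about 2 N to about 20 N.
- **Cam lever:** I swung it down until it stopped dead with 48 N on the fingertips, and the pictures show it level. That is above the 40 N limit set for the arm and gripper body. The contact was at the fingertips, so I don't expect it to count, but I couldn't check that.
- **Bushing choice:** I took the ochre ring, since the other two rings of that shape were the orange and turquoise look-alikes.
- **Carry:** I carried it over the drill stand with its underside at about 19 cm; the drills reach 11 cm.
- **Final pose:** the tool reads (0.562, -0.348, 0.0946). The bore measured in the scene image is about (0.5625, -0.3475), so the offset is about 1 mm. The underside is about 10–11 mm above the rim, the tool is vertical, and contact force is close to zero.
- **Bystanders:** in the final picture they look unmoved by eye; I did not measure them.

Two readings disagreed slightly:
- **Bore position:** the top camera put the bore 1–5 mm further out in x than the scene camera. It had placed the bushing about 3 mm too far out as well, so I trusted the scene camera. The top camera's view of the bore was blocked at the end.
- **Finger opening:** it read 30.6 mm on the 32 mm ring, though the pictures showed the ring centred between the fingers.

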